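# Park the feed roller at the top of its sloped gutter

### The arm

A 7-joint arm with a two-finger parallel gripper is mounted at the origin on the work surface; the furniture and walls round the work are solid. World frame = base frame: x ahead of the robot, y to its left, z up, the work surface at z = 0. Lengths are in mm, angles in rad, forces in N, time in s.
With the tool pointing down it reaches from about 400 to 875 mm from the base axis. Payload 4.4 kg.
Tool frame: the origin (TCP) lies on the centre line of the jaws, within the pads' length; the fingertips stand 25 mm ahead of it and the grasp point (between the pads) lies 6 mm ahead of it (ctrl.finger_overhang is the distance from the TCP to the fingertips, in mm); z points along the fingers, y is the line along which they close (so a half turn about z gives the same grasp; the last joint's range is limited). The gripper opens to 85 mm and grips with 20 to 120 N. Pads are 22 mm wide; open, the fingers measure 114 mm over their backs; the gripper's body (76 mm by 85 mm) begins 54 mm behind the grasp point. The pads swing forward as they close: fully open they stand 13 mm farther back than shut.
Start: joints at [1.094, 0.628, 0.038, 1.517, -0.027, 0.996, -0.02], TCP at [259.6, -595.924, 256.313] pointing down, gripper open.
Joint ranges: [-3.06, 3.06], [-0.37, 2.12], [-1.25, 1.32], [0.18, 2.47], [-1.1, 4.24], [0.23, 1.98], [-2.94, 2.94]. Speed limits (rad/s): [2.57, 2.57, 3.14, 3.14, 3.14, 3.14, 3.14].

### API

Orientations are given as [roll, pitch, yaw] about the fixed x, y, z axes, in that order (R = Rz(yaw) Ry(pitch) Rx(roll)).
In Python, from cell import ctrl gives the robot as it stands. The module is installed in compiled form; this text tells all that it offers.
- The arm moves only by the tool play_rows, never from a script. Its argument "targets" is a list of rows, each a list of 5 numbers: the closure, from 0 (fully open) to 1 (shut), then the shift along the tool's x, y, z in cm, then the turn about the tool's z in degrees. In form: [[gripper, dx, dy, dz, spin], ...]. A call has 1 to 10 rows; each row is the pose to reach, as a shift and turn from the pose commanded when the call began, along the tool's axes at that moment; what a row does not reach only later rows make up. A row lasts 1/10 s, in which the tool goes at most 50 mm and 8.59 degrees, less where a joint would pass 70% of its speed; a pose out of reach is approached as far as the arm can. A call with a gripper value outside its range is refused whole. The fingers move at their own pace and stop on an object; the grip force is fixed at half the most. Time passes only in rows, so rows that repeat a pose let the fingers close. It gives the time, the measured TCP pose, the force, the opening and the grip force at its end, in the units of the state.
- ctrl.read_state(): the state, without advancing time (a new reading comes with each control period).
- ctrl.get_image(name): name is "side" or "top" or "wrist"; returns (picture, depth): 480x640x3 uint8, red, green, blue; 480x640 float32, mm along the optical axis (not along the pixel's ray), 0 where there is no reading.
- ctrl.calibration(name): a dict with "vfov" (degrees; the focal length in pixels is half the picture's height over the tangent of half this angle, whatever the lens; pixels are square), "cx", "cy" (the principal point, pixels), "k1" (the pictures are not rectified: a ray, as slopes to the right and down, at radius r is drawn at 1 + k1 r^2 times it, then the intrinsics apply), "extrinsics" (4x4, takes a point from camera to world coordinates); the wrist camera has in their place "mount" (4x4, takes a point from camera to tool coordinates, whose origin is the TCP and whose axes are the flange's). Camera axes: x right, y down, z forward; pixel columns grow to the right and rows downward; lengths in mm; the calibration is good to about 2 mm. A picture is of the moment at which its call begins: read the wrist's pose just before it. calibration takes no time and is no camera call.
- ctrl.finish_job(): hands the job in; it is judged then, once.
Trained networks look in the newest picture that a camera, given by its name, has taken for a name from the list of things; names that differ only in an ending like _2 or _b are one class to them, and where a whole thing is asked for, a point or a joint stands for the part that bears it (a point fixed in the world has none). Each returns a list of dicts, best first, with "confidence" (0 to 1); they miss things now and then, are a little off and sometimes report something else, mostly with a low value. They report only what shows in the picture. A call takes as long as a camera call. They do not tell look-alikes from the thing itself.
- ctrl.search_frame(camera, name): "bbox" ([left, top, right, bottom] in pixels, round what is visible of it).
- ctrl.trace(camera, name): "pixels" (480x640 bool, what is visible of it) and "bbox" ([left, top, right, bottom] in pixels, round what is visible of it).
The state is a dict: "clock": time; "qpos": joint angles; "qd": joint speeds; "tau": joint torques, N m; "eef_pos": TCP position; "tool_rot": TCP orientation; "force": force on the tool from outside, world axes, zero at the start; "torque": the same for the moment, N m; "width": finger opening in mm; "gripper_force": force on a finger pad.
Only numpy, scipy, OpenCV 4.12 (cv2) and the standard library are available. Lean on these libraries where they do the work, as an engineer would, in place of code of your own. Each camera call takes 0.05 s, during which the arm holds its last target. There are 200 camera calls.

### The job

Push the metal roller up its sloped gutter with the fingertips, over the crest, so that it settles in the dip against the stop plate and cannot roll back. Push gently, keeping behind it all the way: do not grasp or lift it, do not fling it, ram it into the stop or let it run back down, and leave the things standing around the gutter where they are.

Things in the scene. Friction and masses are not known exactly. Their poses are not given: they have to be found in the camera images.
- rack: Sloped steel gutter on a 270 x 112 x 12 plywood board, fixed on the table, roughly along world y, uphill to the robot's left, turned up to 0.3 rad. Origin: on the table under the board, mid-width. x points level uphill along the gutter, y across, z up; x, z below are mm in this frame. Board x -140 to 130. Gutter floor 98 wide; side walls 5 thick rise 20 above the floor.
- low_end (a point): Middle of the gutter floor's low edge (rack x = -125, z = 25); from here the floor climbs straight at 8 degrees to the crest. On either side stands a post (y 31 to 49 off the middle, uphill face x = -110, top z = 72) that holds the roller back; the 62 wide gap between the posts is open behind, so fingers can come in behind the roller.
- crest (a point): Middle of the gutter floor at its highest line (rack x = 55, z = 50). Beyond it the floor dips at 12 degrees to the upright stop plate (face x = 100, top z = 98). The roller rolls back if left before the crest, and by itself forward to the stop once its centre is past it.
- roller_centre (a point): Centre of the loose polished metal roller, 50 diameter, lying across the gutter, 84 long with 12 diameter shaft stubs to 92 overall; 0.2 to 0.4 kg, slippery (friction about 0.3), rolls freely. Starts at rest against the two low posts, centre about x = -85, z = 56 in the rack's frame; it moves 25 above the floor (z = 75 at the crest).
- seat (a point): Point of the rack where the roller's centre lies when the roller rests in the dip against the stop plate: x = 75, y = 0, z = 72 mm in the rack's frame.
- weight_1: Bystander: black iron knob weight, 52 diameter, 50 tall, standing on the table just beyond the gutter's high end. Origin: centre of the underside.
- date_stamp: Bystander: hand stamp with a turned wooden knob handle, 33 x 52, 107 tall, standing on the table to the right of the gutter's low end. Origin: centre of the underside.
- jar_spice: Bystander: small spice jar, 47 across, 98 tall, standing on the table to the right of the gutter's low end. Origin: centre of the underside.
Not all that is in view belongs to the job. Leave any yellow look-alike of the part that bears roller_centre alone.

How it is judged:
By the outcome, as a careful person would: the job done as asked, in the order asked, and still so for the second after the job is handed in, with the robot touching nothing.
It also fails if it takes over 40 s, if anything falls off the work surface, if the arm or the gripper's body presses on something with over 40 N, if the wrist force passes 120 N, or if a joint passes its speed limit or range.

## Working session

There is one attempt and no reset: what is moved stays moved. The work goes in short steps, Python scripts to look and compute and a tool call to move; the robot and the scene stay as the last step left them, time stands still between calls to the robot, and variables do not carry over. Pictures are saved under pics/ and viewed, at most 10 in all, crops included, and the job is handed in when it is done.

Besides the shell and the picture viewer there is one more tool, called after "Emit:" as name(argument=value, ...) on one line, values as JSON. play_rows: Moves the arm, as the interface text tells. Its arguments: {"type":"object","properties":{"targets":{"type":"array"}},"required":["targets"]}

```bash
mkdir -p pics; cat > h.py <<'E'
import numpy as np, cv2
from cell import ctrl
def rays(name,uv):
    c=ctrl.calibration(name); f=240/np.tan(np.radians(c['vfov'])/2)
    uv=np.atleast_2d(uv).astype(float); d=(uv-[c['cx'],c['cy']])/f; s=d.copy()
    for _ in range(10): s=d/(1+c['k1']*(s**2).sum(1,keepdims=True))
    return s
def world(name,uv,z,T=None):
    s=rays(name,uv); T=ctrl.calibration(name)['extrinsics'] if T is None else T
    p=np.c_[s*np.asarray(z)[:,None],z]; T=np.array(T); return p@T[:3,:3].T+T[:3,3]
E
python3 - <<'E'
from h import *
s=ctrl.read_state(); print(s['clock'],s['eef_pos'],s['tool_rot'],s['width'],s['force'])
for n in ['top','side']:
    im,d=ctrl.get_image(n); cv2.imwrite(f'pics/{n}1.png',im[:,:,::-1]); np.save(f'{n}1.npy',d)
    print(n,np.array(ctrl.calibration(n)['extrinsics']).round(2).tolist())
    for t in ['rack','roller_centre','date_stamp','jar_spice','weight_1']:
        for r in ctrl.trace(n,t)[:2]:
            m=r['pixels']&(d>0); v,u=np.nonzero(m)
            if len(v): 
                p=world(n,np.c_[u,v],d[v,u]); print(t,round(r['confidence'],2),r['bbox'],np.median(p,0).round(),np.percentile(p,2,axis=0).round(),np.percentile(p,98,axis=0).round())
E
```

```text
0.0 [ 259.34431379 -595.39073043  255.39158614] [-3.13970921e+00  4.00484882e-05  4.10795571e-01] 85.00755530277871 [0.6886655  0.22568282 0.52848948]
top [[-0.01, -0.98, 0.2, 185.84], [-1.0, 0.01, -0.01, 41.22], [0.0, -0.2, -0.98, 1326.72], [0.0, 0.0, 0.0, 1.0]]
rack 0.81 [198.0, 210.2, 319.4, 289.7] [432. 176.  44.] [362.  32.   9.] [496. 273.  98.]
roller_centre 0.95 [280.9, 230.9, 311.1, 274.9] [413.  81.  77.] [373.  55.  58.] [456. 108.  84.]
roller_centre 0.9 [358.0, 272.1, 381.9, 310.4] [334. -80.  46.] [ 293. -107.    3.] [377. -55.  53.]
date_stamp 0.93 [444.9, 253.5, 475.1, 269.3] [ 387. -277.   50.] [ 375. -304.   -1.] [ 410. -258.  110.]
date_stamp 0.45 [196.0, 210.1, 323.1, 288.2] [432. 176.  44.] [362.  30.   2.] [498. 276.  98.]
jar_spice 0.65 [445.1, 210.6, 476.3, 242.5] [ 469. -277.   95.] [ 451. -301.   14.] [ 496. -258.  103.]
weight_1 0.77 [180.0, 227.8, 199.4, 251.2] [455. 319.  30.] [434. 298.   9.] [482. 344.  54.]
weight_1 0.28 [196.0, 209.8, 323.4, 287.1] [431. 177.  44.] [362.  31.   9.] [496. 274.  98.]
side [[-0.95, -0.14, 0.28, 151.05], [-0.31, 0.38, -0.87, 886.7], [0.01, -0.91, -0.41, 470.21], [0.0, 0.0, 0.0, 1.0]]
rack 0.9 [220.5, 242.8, 362.3, 359.4] [423. 261.  43.] [360.  62.   4.] [503. 296.  97.]
roller_centre 0.74 [360.3, 233.2, 409.1, 266.6] [334. -63.  34.] [293. -89.   2.] [379. -53.  50.]
roller_centre 0.7 [291.2, 247.3, 348.9, 279.7] [411.  99.  66.] [371.  73.  37.] [458. 112.  81.]
date_stamp 0.81 [374.2, 178.8, 391.6, 225.0] [ 386. -275.   45.] [ 374. -373.    1.] [ 418. -257.  103.]
date_stamp 0.73 [291.6, 244.3, 348.7, 279.9] [411.  99.  66.] [371.  72.  39.] [458. 113.  81.]
jar_spice 0.97 [333.5, 174.4, 358.4, 223.1] [ 471. -267.   52.] [ 450. -302.    1.] [ 502. -257.   99.]
weight_1 0.57 [220.6, 332.3, 254.9, 371.5] [453. 336.  28.] [434. 310.   2.] [481. 350.  50.]
```

```bash
python3 - <<'E'
from h import *
im=cv2.imread('pics/top1.png'); cv2.imwrite('pics/topc.png',cv2.resize(im[190:330,160:420],None,fx=3,fy=3,interpolation=2))
im=cv2.imread('pics/side1.png'); cv2.imwrite('pics/sidec.png',cv2.resize(im[160:390,200:460],None,fx=2.5,fy=2.5,interpolation=2))
P={}
for n in ['top','side']:
    im,d=ctrl.get_image(n)
    r=ctrl.trace(n,'rack')[0]; m=r['pixels']&(d>0)
    v,u=np.nonzero(m); P[n]=world(n,np.c_[u,v],d[v,u])
    ro=sorted(ctrl.trace(n,'roller_centre')[:2],key=lambda r:r['bbox'][0])[0]
    v,u=np.nonzero(ro['pixels']&(d>0)); q=world(n,np.c_[u,v],d[v,u])
    print(n,'roller rect',cv2.minAreaRect(q[:,:2].astype(np.float32)), im[v,u].mean(0))
    for lo,hi in [(6,16),(90,102),(62,80)]:
        p=P[n]; k=(p[:,2]>lo)&(p[:,2]<hi)
        if k.sum()>5: print(n,lo,k.sum(),cv2.minAreaRect(p[k,:2].astype(np.float32)))
    print(n,'all',cv2.minAreaRect(P[n][P[n][:,2]>5][:,:2].astype(np.float32)))
np.savez('rack.npz',**P)
E
```

```text
top roller rect ((415.5665588378906, 81.66426086425781), (49.39620590209961, 91.9627456665039), 78.54010009765625) [221.24532453 221.46094609 224.30363036]
top 6 522 ((429.05609130859375, 160.04702758789062), (269.379150390625, 110.69839477539062), 80.14761352539062)
top 90 248 ((453.00250244140625, 267.4620666503906), (11.28764820098877, 109.5691146850586), 79.4183120727539)
top 62 412 ((429.8580322265625, 157.4744415283203), (229.38221740722656, 111.35215759277344), 78.06501770019531)
top all ((431.5813293457031, 160.31863403320312), (270.3594665527344, 111.7813949584961), 78.77745819091797)
side roller rect ((413.4592590332031, 85.4229965209961), (48.677207946777344, 87.53404998779297), 78.37332916259766) [201.41884817 198.75617053 202.74195961]
side 6 1672 ((472.9425354003906, 153.01510620117188), (271.3070983886719, 198.46954345703125), 78.92046356201172)
side 90 520 ((453.3183898925781, 269.2217712402344), (13.640326499938965, 112.5082778930664), 79.50390625)
side 62 1002 ((434.4840087890625, 160.96095275878906), (235.10418701171875, 113.49738311767578), 80.3803939819336)
side all ((476.35406494140625, 169.85572814941406), (305.9554443359375, 198.38674926757812), 78.83330535888672)
```

View pics/topc.png

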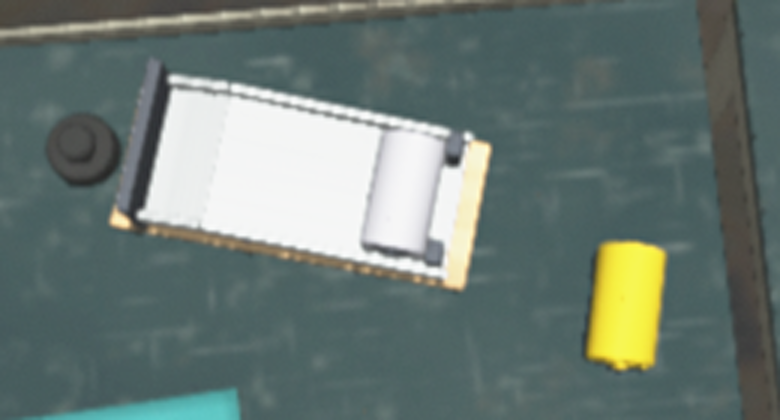

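View pics/sidec.png

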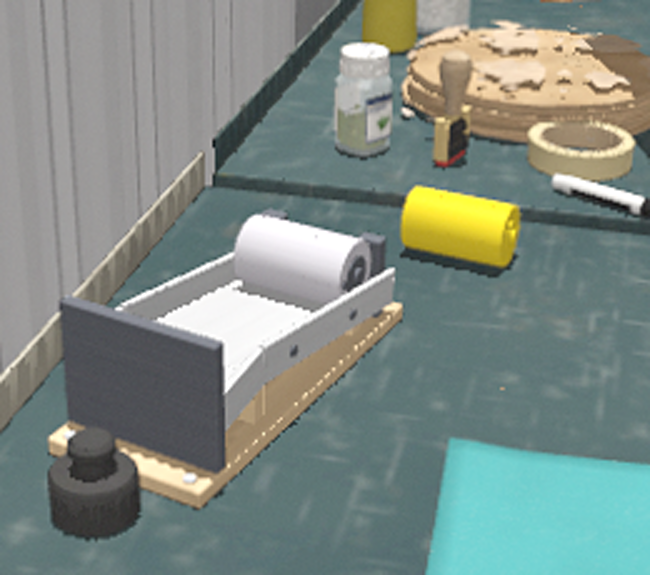

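```bash
python3 - <<'E'
from h import *
d=np.load('top1.npy'); v,u=np.nonzero(d>0); p=world('top',np.c_[u,v],d[v,u])
for y in range(-650,300,50):
    k=(abs(p[:,1]-y)<25); a=k&(p[:,0]>200)&(p[:,0]<500); b=k&(p[:,0]>=500)&(p[:,0]<600)
    print(y,*(int(p[j,2].max()) if j.any() else None for j in (a,b)))
print(ctrl.finger_overhang, ctrl.read_state()['clock'])
E
```

```text
-650 11 162
-600 61 195
-550 251 10
-500 60 8
-450 58 8
-400 60 37
-350 60 40
-300 111 97
-250 108 71
-200 23 40
-150 11 38
-100 57 40
-50 56 39
0 17 38
50 85 37
100 87 40
150 69 38
200 72 39
250 103 100
25.0 0.9
```

Emit:
play_rows(targets=[[0.82,1,-1.5,0,-2],[0.82,3,-4,0,-7],[0.82,5.5,-7.5,0,-13],[0.82,8,-11,0,-19],[0.82,10.5,-14.5,0,-25],[0.82,13,-18,0,-31],[0.82,15.5,-21.5,0,-37],[0.82,18,-25,0,-43],[0.82,20,-27.5,0,-49],[0.82,21,-29,0,-55.4]])

```text
clock: 1.9
eef_pos: [337.0, -243.5, 256.7]
tool_rot: [3.141, -0.0, 1.386]
force: [-0.6, 0.3, 0.5]
width: 15.1
gripper_force: 0.0
```

Emit:
play_rows(targets=[[0.82,1.5,0.1,0.3,0],[0.82,4.5,0.3,1,0],[0.82,8,0.5,2,0],[0.82,12,0.8,3,0],[0.82,16,1,4,0],[0.82,20,1.3,5,0.2],[0.82,23.5,1.5,5.5,0.4],[0.82,26.5,1.7,6,0.4],[0.82,28.2,1.8,6,0.4],[0.82,28.2,1.8,6,0.4]])

```text
clock: 2.9
eef_pos: [409.1, 29.7, 196.5]
tool_rot: [3.14, -0.002, 1.376]
force: [0.6, -0.8, 0.1]
width: 15.3
gripper_force: 0.0
```

```bash
python3 - <<'E'
from h import *
from scipy.spatial.transform import Rotation as R
s=ctrl.read_state(); print(s['eef_pos'],s['tool_rot'],s['qpos'])
im,d=ctrl.get_image('wrist'); cv2.imwrite('pics/w1.png',im[:,:,::-1])
T=np.eye(4);T[:3,:3]=R.from_euler('xyz',s['tool_rot']).as_matrix();T[:3,3]=s['eef_pos']
T=T@np.array(ctrl.calibration('wrist')['mount'])
v,u=np.nonzero(d>0); p=world('wrist',np.c_[u,v],d[v,u],T)
a=1.379; O=np.array([432.5,165.2]); q=(p[:,:2]-O)@np.array([[np.cos(a),-np.sin(a)],[np.sin(a),np.cos(a)]])
np.savez('w1.npz',q=np.c_[q,p[:,2]],uv=np.c_[u,v])
for r in ctrl.trace('wrist','roller_centre')[:2]:
    m=r['pixels'][v,u]; print(r['confidence'],r['bbox'],np.percentile(np.c_[q,p[:,2]][m],[2,50,98],axis=0).round(1), cv2.minAreaRect(q[m].astype(np.float32)))
tip=(q[:,0]>-160)&(q[:,0]<-110)&(abs(q[:,1])<40)&(p[:,2]>100)
print('tool rack',(s['eef_pos'][:2]-O)@np.array([[np.cos(a),-np.sin(a)],[np.sin(a),np.cos(a)]]))
if tip.any(): print('tip',q[tip].min(0),q[tip].max(0),p[tip,2].min())
k=(p[:,2]>62)&(p[:,2]<80)&(q[:,0]<-108)&(q[:,0]>-135)
for sgn in (1,-1):
    w=q[k&(q[:,1]*sgn>15)]; print('post',sgn,len(w),np.percentile(w,[3,97],axis=0).round(1) if len(w) else '')
E
```

```text
[409.11946045  29.71697856 196.49419926] [ 3.14025887e+00 -1.62402623e-03  1.37555936e+00] [ 0.06104329  0.40661833 -0.26961217  2.21166121  0.20306277  0.54380314
 -0.55696929]
0.88 [246.1, 120.4, 386.6, 198.8] [[-1.081e+02 -4.050e+01  5.660e+01]
 [-8.360e+01 -1.000e-01  7.720e+01]
 [-6.180e+01  4.010e+01  8.080e+01]] ((-87.53266906738281, -1.0705337524414062), (98.614013671875, 56.4124641418457), 89.75965881347656)
0.79 [219.9, 339.7, 315.5, 395.1] [[-276.8    2.1   16.7]
 [-249.7    9.7   41.6]
 [-234.5   80.    49.9]] ((-219.60513305664062, 21.141109466552734), (91.97779083251953, 164.03369140625), 62.43775939941406)
tool rack [-137.45558229   -2.87430451]
tip [-149.70116726  -39.99974015] [-116.37505742   39.99917083] 170.9666115344933
post 1 607 [[-121.9   24.4]
 [-108.7   46.3]]
post -1 647 [[-122.2  -49.1]
 [-108.1  -21.4]]
```

View pics/w1.png

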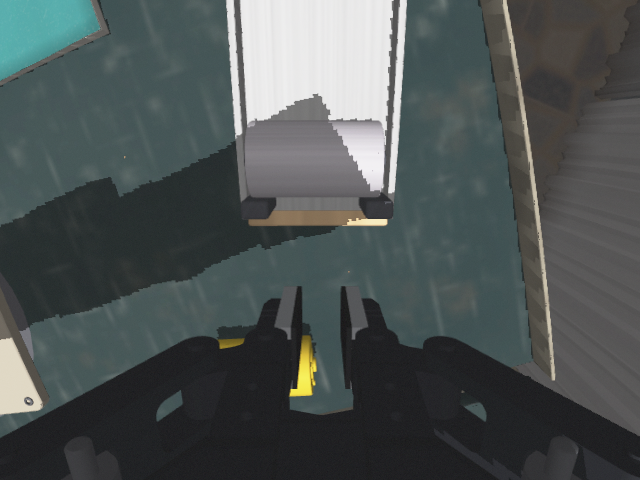

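```bash
python3 - <<'E'
from h import *
q=np.load('w1.npz')['q']; 
for z in range(150,260,6):
    k=(abs(q[:,2]-z)<3)&(q[:,0]<-110)&(q[:,0]>-175)&(abs(q[:,1])<90)
    if k.any(): print(z,k.sum(),q[k].min(0).round(1),q[k].max(0).round(1))
E
```

```text
168 1 [-134.3  -11.6  171. ] [-134.3  -11.6  171. ]
174 181 [-148.3  -17.8  171.1] [-126.7   10.5  177. ]
180 474 [-148.2  -25.   177.1] [-126.4   17.1  183. ]
186 590 [-148.9  -25.3  183. ] [-126.2   17.2  189. ]
192 656 [-148.8  -25.1  189. ] [-126.5   17.3  195. ]
198 707 [-149.4  -25.2  195. ] [-125.9   17.4  201. ]
204 543 [-149.   -24.6  201. ] [-126.3   10.2  207. ]
210 1237 [-149.2  -31.   207. ] [-124.8   24.6  213. ]
216 2086 [-149.6  -42.7  213. ] [-123.4   35.4  219. ]
222 3184 [-147.2  -47.1  219. ] [-123.2   39.4  225. ]
228 7306 [-149.7  -50.5  225. ] [-124.6   42.5  231. ]
234 4057 [-149.7  -54.2  231. ] [-120.8   46.7  237. ]
240 6186 [-149.5  -57.3  237. ] [-119.8   50.8  243. ]
246 9744 [-148.   -62.2  243. ] [-119.8   53.4  249. ]
252 9900 [-144.6  -64.6  249. ] [-119.4   57.3  255. ]
258 12701 [-137.3  -66.7  255. ] [-119.4   59.   261. ]
```

Emit:
play_rows(targets=[[0.82,0,-0.25,1,0],[0.82,0,-0.25,3,0],[0.82,0,-0.25,5.5,0],[0.82,0,-0.25,8,0],[0.82,0,-0.25,10,0],[0.82,0,-0.25,11.5,0],[0.82,0,-0.25,12.5,0],[0.82,0,-0.25,13.1,0],[0.82,0,-0.25,13.1,0],[0.82,0,-0.25,13.1,0]])

```text
clock: 4.0
eef_pos: [405.5, 26.3, 65.5]
tool_rot: [-3.141, 0.001, 1.368]
force: [-0.1, 0.2, -0.7]
width: 15.4
gripper_force: 0.0
```

```bash
python3 - <<'E'
from h import *
im,d=ctrl.get_image('side'); cv2.imwrite('pics/side2.png',cv2.resize(im[130:390,200:460],None,fx=2.3,fy=2.3)[:,:,::-1])
E
```

```text
(no output)
```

View pics/side2.png

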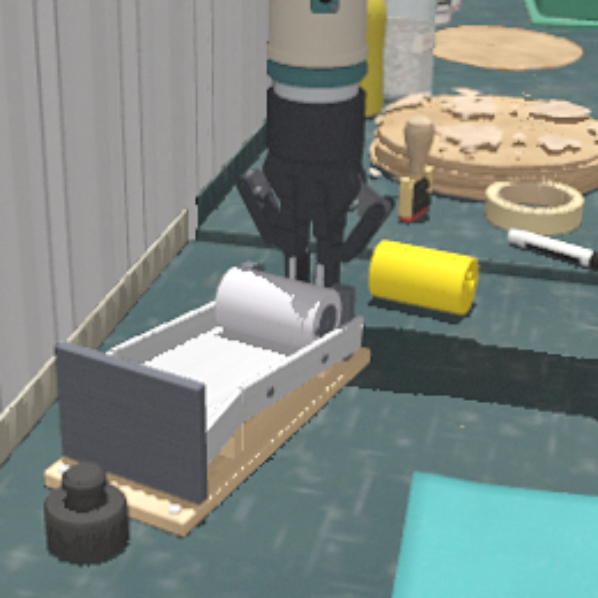

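Emit:
play_rows(targets=[[0.82,0.4,0,0,0],[0.82,0.8,0,0,0],[0.82,1.2,0,0,0],[0.82,1.5,0,0,0],[0.82,1.75,0,0,0],[0.82,2.0,0,0,0],[0.82,2.2,0,-0.03,0],[0.82,2.45,0,-0.06,0],[0.82,2.7,0,-0.09,0],[0.82,3.0,0,-0.12,0]])

```text
clock: 5.05
eef_pos: [411.6, 57.0, 66.5]
tool_rot: [-3.142, 0.0, 1.37]
force: [-0.4, -2.5, 0.5]
width: 15.8
gripper_force: 0.7
```

Emit:
play_rows(targets=[[0.82,0.3,0,-0.04,0],[0.82,0.65,0,-0.08,0],[0.82,1.0,0,-0.12,0],[0.82,1.35,0,-0.17,0],[0.82,1.7,0,-0.21,0],[0.82,2.05,0,-0.26,0],[0.82,2.4,0,-0.3,0],[0.82,2.75,0,-0.35,0],[0.82,3.1,0,-0.4,0],[0.82,3.45,0,-0.44,0]])

```text
clock: 6.05
eef_pos: [418.5, 91.1, 71.0]
tool_rot: [3.142, -0.0, 1.371]
force: [0.3, -0.9, 1.0]
width: 15.1
gripper_force: 0.7
```

Emit:
play_rows(targets=[[0.82,0.35,0,-0.04,0],[0.82,0.7,0,-0.08,0],[0.82,1.05,0,-0.12,0],[0.82,1.4,0,-0.17,0],[0.82,1.75,0,-0.21,0],[0.82,2.1,0,-0.26,0],[0.82,2.45,0,-0.3,0],[0.82,2.8,0,-0.35,0],[0.82,3.15,0,-0.4,0],[0.82,3.5,0,-0.44,0]])

```text
clock: 7.05
eef_pos: [425.5, 125.4, 75.4]
tool_rot: [3.142, -0.0, 1.371]
force: [-0.4, -0.5, 0.7]
width: 15.5
gripper_force: 0.7
```

```bash
python3 - <<'E'
from h import *
s=ctrl.read_state(); print(s['eef_pos'],s['force'])
im,d=ctrl.get_image('side'); cv2.imwrite('pics/side3.png',cv2.resize(im[130:390,200:460],None,fx=2.3,fy=2.3)[:,:,::-1])
E
```

```text
[425.5014029  125.41173859  75.38091746] [-0.35230185 -0.50076402  0.74763139]
```

View pics/side3.png

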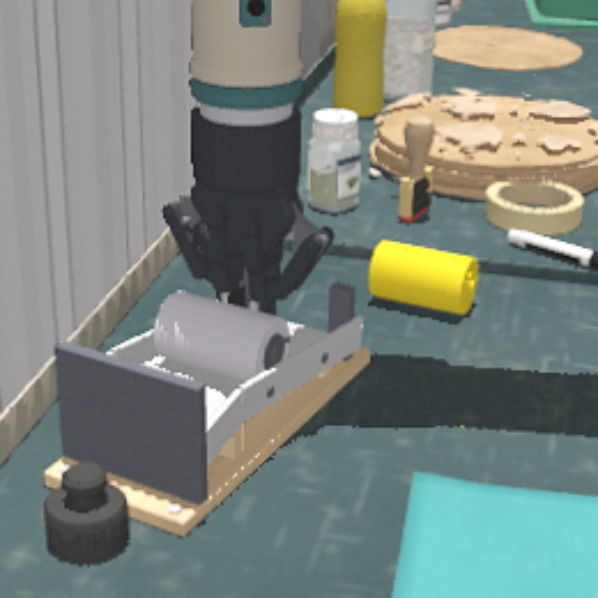

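Emit:
play_rows(targets=[[0.82,0.35,0,-0.04,0],[0.82,0.7,0,-0.08,0],[0.82,1.05,0,-0.12,0],[0.82,1.4,0,-0.17,0],[0.82,1.75,0,-0.21,0],[0.82,2.1,0,-0.26,0],[0.82,2.45,0,-0.3,0],[0.82,2.8,0,-0.34,0],[0.82,3.15,0,-0.38,0],[0.82,3.5,0,-0.42,0]])

```text
clock: 8.1
eef_pos: [432.5, 159.7, 79.6]
tool_rot: [3.142, 0.0, 1.371]
force: [-1.0, -0.7, 1.4]
width: 15.9
gripper_force: 0.7
```

Emit:
play_rows(targets=[[0.82,0.25,0,-0.02,0],[0.82,0.5,0,-0.05,0],[0.82,0.75,0,-0.07,0],[0.82,1.0,0,-0.1,0],[0.82,1.2,0,-0.12,0],[0.82,1.4,0,-0.14,0],[0.82,1.6,0,-0.16,0],[0.82,1.8,0,-0.18,0],[0.82,2.0,0,-0.2,0],[0.82,2.15,0,-0.22,0]])

```text
clock: 9.1
eef_pos: [436.8, 180.8, 81.8]
tool_rot: [3.141, -0.0, 1.371]
force: [-0.3, -0.6, 0.0]
width: 15.0
gripper_force: 0.5
```

Emit:
play_rows(targets=[[0.82,0.15,0,-0.02,0],[0.82,0.3,0,-0.03,0],[0.82,0.45,0,-0.05,0],[0.82,0.6,0,-0.06,0],[0.82,0.75,0,-0.07,0],[0.82,0.9,0,-0.08,0],[0.82,1.0,0,-0.09,0],[0.82,1.1,0,-0.1,0],[0.82,1.1,0,-0.1,0]])

```text
clock: 10.0
eef_pos: [438.9, 191.5, 82.7]
tool_rot: [3.142, -0.0, 1.371]
force: [-1.2, 0.8, -0.1]
width: 15.4
gripper_force: 0.0
```

```bash
python3 - <<'E'
from h import *
s=ctrl.read_state(); print(s['eef_pos'],s['force'])
for n in ['side','top']:
    im,d=ctrl.get_image(n)
    if n=='side': cv2.imwrite('pics/side4.png',cv2.resize(im[130:390,200:460],None,fx=2.3,fy=2.3)[:,:,::-1])
    for ro in ctrl.trace(n,'roller_centre')[:2]:
        v,u=np.nonzero(ro['pixels']&(d>0)); q=world(n,np.c_[u,v],d[v,u]); a=1.379
        r=(q[:,:2]-[432.5,165.2])@np.array([[np.cos(a),-np.sin(a)],[np.sin(a),np.cos(a)]])
        print(n,ro['bbox'],np.percentile(np.c_[r,q[:,2]],[2,50,98],axis=0).round(1).tolist())
E
```

```text
[438.89419202 191.47029477  82.72659867] [-1.15110369  0.79420002 -0.1333575 ]
side [237.9, 273.9, 302.7, 307.1] [[55.1, -38.5, 64.1], [78.7, 15.9, 93.3], [90.3, 45.7, 96.8]]
side [360.7, 231.1, 408.0, 264.2] [[-281.6, 8.3, 1.2], [-242.2, 54.9, 34.0], [-233.7, 91.6, 49.9]]
top [358.8, 271.8, 382.0, 312.2] [[-284.8, 8.0, 26.6], [-261.2, 46.7, 46.4], [-236.4, 88.8, 53.4]]
top [204.0, 235.4, 231.0, 261.1] [[49.8, -3.0, 60.9], [76.5, 28.3, 92.1], [99.7, 44.0, 112.7]]
```

View pics/side4.png

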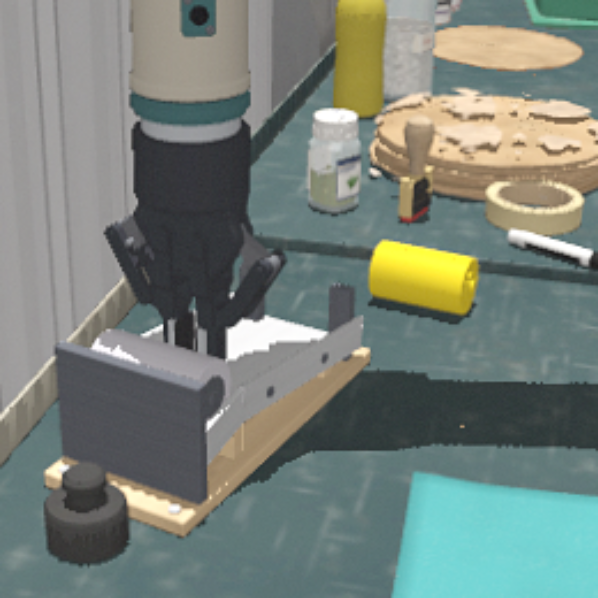

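The roller lies in the dip against the stop (around 165,355), with the fingers clear behind it. I'll back off and then lift.

Emit:
play_rows(targets=[[0.82,-0.5,0,0,0],[0.82,-1.5,0,-0.3,0],[0.82,-2.5,0,-0.8,0],[0.82,-3.5,0,-2,0],[0.82,-4,0,-4,0],[0.82,-4,0,-7,0],[0.82,-4,0,-10,0],[0.82,-4,0,-12.5,0],[0.82,-4,0,-14,0],[0.82,-4,0,-14,0]])

```text
clock: 11.2
eef_pos: [431.8, 151.4, 224.6]
tool_rot: [3.138, -0.001, 1.369]
force: [0.5, -0.0, -0.8]
width: 15.2
gripper_force: 0.0
```

```bash
python3 - <<'E'
from h import *
im,d=ctrl.get_image('side'); cv2.imwrite('pics/side5.png',cv2.resize(im[130:390,200:460],None,fx=2.3,fy=2.3)[:,:,::-1])
for ro in ctrl.trace('side','roller_centre')[:2]:
    v,u=np.nonzero(ro['pixels']&(d>0)); q=world('side',np.c_[u,v],d[v,u]); a=1.379
    r=(q[:,:2]-[432.5,165.2])@np.array([[np.cos(a),-np.sin(a)],[np.sin(a),np.cos(a)]])
    print(np.percentile(np.c_[r,q[:,2]],[2,50,98],axis=0).round(1).tolist())
E
```

```text
[[1.6, -41.2, 43.7], [78.6, 17.7, 93.2], [92.2, 46.2, 96.8]]
[[-378.1, 6.3, -0.4], [-242.6, 53.6, 32.9], [-233.5, 91.3, 50.0]]
```

View pics/side5.png

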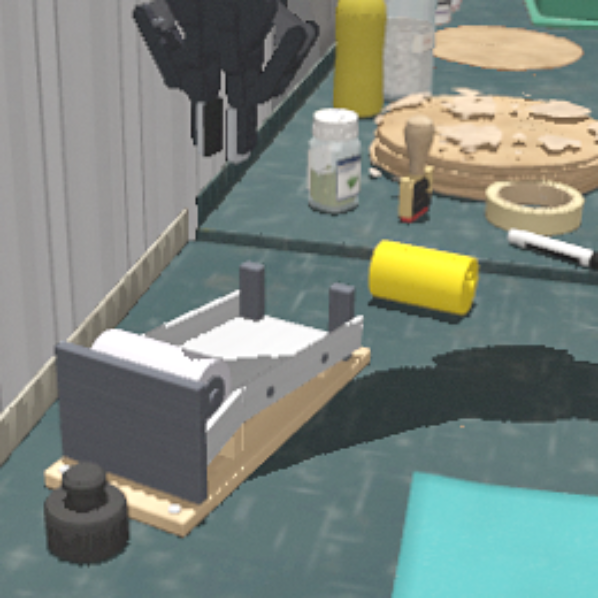

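The roller rests at the stop (around 165,360), the robot is clear of everything, and the bystanders haven't moved.

```bash
python3 -c "
from cell import ctrl
print(ctrl.finish_job())"
```

```text
the job is handed in; nothing more can be done
None
```

The roller was pushed gently over the crest and rests in the dip against the stop plate; the bystanders haven't moved, and the job was handed in at about 11 s on the robot's clock.

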